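Pop a jam pot out of the counter dispenser and stop it with the other finger

TASK

A customer wants a jam pot: with one finger press the green key of the dispenser on the bakery counter so that the white-lidded jam pot pops out of its cradle, and have the other finger in the chute beside the key to stop the pot before it slides off the chute's end. Let only the key move the pot out of its cradle, never lift or carry it, and leave the honey pot and the two pudding cups alone. Finish while holding the pot: it rests on the sloping chute against your finger, and the hand stays there.

Things in the scene. Friction and masses are not known exactly. Their poses are not given: they have to be found in the camera images.
- dispenser: grey and bare-metal pot dispenser bolted to the counter, 270 mm long. Origin: on the counter under it; z up; x level, down the chute, from the tall rear housing to the open lower end; y to the key's side. All 'x, y' in these notes are mm in this frame. Rear housing x -155 to -93, 84 wide, 132 high. Black key housing x 35 to 85, y 36.5 to 90.5, 58 high
- cradle_edge (a point): middle of the edge where the level cradle floor (x -86 to -20, 92 mm high, open above) turns into the slippery metal chute, which falls at 28 degrees towards +x. Cradle and chute are 60 mm wide inside, between 4 mm rails standing 14 mm above the floor
- chute_end (a point): middle of the chute's open lower end, x 115, floor 20 mm above the counter. An unstopped pot slides off here well within a second of being tipped out of the cradle
- kicker (a joint): travel of the green kicker plate (44 mm wide) behind the pot, m, 0 = back. Linked to the key: 3.5 mm forward per mm of key travel, 42 mm in all. It tips the pot over the cradle's edge at about 10 mm of key travel, and goes back with the key
- key (a joint): travel of the spring key, m: 0 = up (rest), 0.012 = fully down; the spring pushes back with about 1.6 N at the start and 6.5 N fully down, and brings the key up again when released
- key_top (a point): centre of the flat top of the green key, 40 mm (dispenser x) by 44 mm (dispenser y); at dispenser x = 60, y = 63.5 mm, 75 mm high at rest, 63 mm when fully down; moves with the key
- gate (a point): point on the chute's floor, on its centre line, straight across from the key: dispenser x = 60, y = 0, 49 mm high. A fingertip level with the fully pressed key's top (63 mm) is clear of the chute's floor here and still stands in the way of the pot; z up, axes as the dispenser's
- jam_pot_center (a point): centre of the jam pot: round, red with a white lid, diameter 56 mm, height 32 mm, about 150 g, loose; z is its own axis. It starts in the cradle at about dispenser x = -50, y = 0
- jam_pot: the same jam pot; origin at the centre of its underside
- honey_pot_center (a point): bystander: loose amber pot with a brass-coloured lid, diameter 56 mm, height 32 mm, standing on the counter; its centre
- pudding_a_center (a point): bystander: loose pudding cup in a foil case, diameter 66 mm, height 42 mm, on the counter; its centre
- pudding_b_center (a point): bystander: a second pudding cup like the first; its centre
Not all that is in view belongs to the job. There is more than one size of the jam_pot; the job needs the middle-sized.

How it is judged (in metres and radians):
On the way, in this order (a step that is already met when the one before it is completed fails the run):
1. the key is pressed at least half-way down while the pot is still in its cradle (value of joint key above 0.006 m and x of jam_pot_center in the frame of dispenser below 0 m).
2. the popped pot is out of its cradle and stopped in the chute by a finger (x of jam_pot_center in the frame of dispenser between -0.015 and 0.085 m and z of jam_pot_center in the frame of dispenser above 0.03 m and angle between jam_pot_center's own z axis and vertical below 0.7 rad and contact force between the fingers and jam_pot above 0.03 N and linear speed of jam_pot below 0.02 m/s), for 0.3 s.
At the end, for the whole second after the job is handed in: The jam pot rests on the chute against a finger (over 0.03 N): centre 15 mm behind to 85 mm ahead of the dispenser's origin, over 30 mm high, tilted under 0.7 rad, slower than 20 mm/s; honey pot and pudding cups within 20 mm of their starts (all of step 2 and distance of each of honey_pot_center, pudding_a_center, pudding_b_center from where it was at the start of the episode below 0.02 m); the arm keeps its last pose, push and grip.
It fails at once if the robot touches the pot (over 0.3 N) while it is still in its cradle (centre more than 5 mm behind the cradle's edge) (x of jam_pot_center in the frame of dispenser below -0.025 m and contact force between any of the fingers, the arm and jam_pot above 0.3 N).
It fails at once if the pot leaves the chute, over its lower end (centre more than 105 mm ahead of the dispenser's origin) or over a rail (centre more than 15 mm off the middle) (x of jam_pot_center in the frame of dispenser above 0.105 m or y of jam_pot_center in the frame of dispenser above 0.015 m or y of jam_pot_center in the frame of dispenser below -0.015 m).
It fails at once if the pot is lifted: centre over 122 mm above the counter, or over 98 mm when more than 40 mm ahead of the dispenser's origin (z of jam_pot_center in the frame of dispenser above 0.122 m or (x of jam_pot_center in the frame of dispenser above 0.04 m and z of jam_pot_center in the frame of dispenser above 0.098 m)).
It fails at once if the honey pot or a pudding cup is moved by more than 20 mm (distance of any of honey_pot_center, pudding_a_center, pudding_b_center from where it was at the start of the episode above 0.02 m).
It also fails if it takes over 32 s, if anything falls off the work surface, if the arm or the gripper's body presses on something with over 40 N, if the wrist force passes 120 N, or if a joint passes its speed limit or range.

ROBOT

A 6-joint arm with a two-finger parallel gripper is mounted at the origin on the work surface. World frame = base frame: x ahead of the robot, y to its left, z up, the work surface at z = 0. Lengths are in m, angles in degrees, forces in N, time in s.
With the tool pointing down it reaches from about 0.4 to 0.925 m from the base axis. Payload 12.5 kg.
Tool frame: the origin (TCP) lies between the finger pads; the fingertips stand 8 mm ahead of it and the grasp point (between the pads) lies 11 mm behind it; x points along the fingers, y is the direction in which the jaws open and shut, and the axes are right-handed (so a half turn about x gives the same grasp; the last joint's range is limited). The gripper opens to 95 mm and grips with 3 to 60 N. Pads are 20 mm wide; open, the fingers measure 119 mm over their backs; the gripper's body (75 mm by 180 mm) begins 59 mm behind the grasp point.
Start: joints at [-70.623, 28.126, 89.318, -0, 62.55, -6.05], TCP at [0.268, -0.564, 0.223] pointing down, gripper open.
Joint ranges: [-177.58, 177.58], [-47.91, 125.51], [2.72, 160], [-65.01, 245.01], [3.68, 167.84], [-153.87, 153.87]. Speed limits (degrees/s): [127.2, 127.2, 159.86, 180, 180, 180].

INTERFACE

Orientations are given as a 3x3 rotation matrix whose columns are the frame's x, y, z axes.
In Python, from cell import readout, imaging, manip gives the robot as it stands.
- The arm moves only by the tool jog_arm, never from a script. Its argument "targets" is a list of rows, each an object of numbers: "dx", "dy", "dz": the shift along the world's x, y, z in cm; "turn": the turn about the world's z in rad; "grip": the opening, from 0 (shut) to 1 (fully open). In form: [{"dx": .., "dy": .., "dz": .., "turn": .., "grip": ..}, ...]. A call has 1 to 8 rows; each row shifts and turns the commanded pose from where the row before left it; what a row does not reach is not made up. A row lasts 1/8 s, in which the tool goes at most 62.5 mm and 10.7 degrees, less where a joint would pass 70% of its speed; a pose out of reach is approached as far as the arm can. A call is refused whole if a number of a shift passes 6.25 or a number of a turn 0.188, either way. A call with a gripper value outside its range is refused whole. The fingers move at their own pace and stop on an object; "grip_force" is the grip in N (left out, the last holds). Time passes only in rows, so rows that do not move let the fingers close. It gives the time, the measured TCP pose, the force and the opening at its end, in the units of the state.
- readout.state(): the state, without advancing time (a new reading comes with each control period).
- imaging.get_image(name): name is "scene" or "side" or "wrist"; returns the picture (400x640x3 uint8, red, green, blue); there is no depth.
- imaging.camera_model(name): a dict with "camera_matrix" (3x3 intrinsics, pixels), "R" (3x3) and "t" (3): a world point X has camera coordinates R X + t. Camera axes: x right, y down, z forward; pixel columns grow to the right and rows downward; lengths in m; the calibration is good to about 2 mm. A picture is of the moment at which its call begins: read the wrist's pose just before it. camera_model takes no time and is no camera call; for the wrist camera it gives the pose at the moment of the call.
- manip.finish_job(): hands the job in, once; it reports no verdict.
Trained networks look in the newest picture that a camera, given by its name, has taken for a name from the list of things; names that differ only in an ending like _2 or _b are one class to them, and where a whole thing is asked for, a point or a joint stands for the part that bears it (a point fixed in the world has none). Each returns a list of dicts, best first, with "p" (0 to 1); they miss things now and then, are a little off and sometimes report something else, mostly with a low value. They report only what shows in the picture. A call takes as long as a camera call. They do not tell look-alikes from the thing itself.
- imaging.spot_in(camera, name): "at" ([column, row] in pixels, amid what is visible of it).
- imaging.regions_of(camera, name): "mask" (400x640 bool, what is visible of it) and "at" ([column, row] in pixels, amid what is visible of it).
The state is a dict: "time_s": time; "q": joint angles; "joint_velocities": joint speeds; "joint_torque": joint torques, N m; "tool_pos": TCP position; "tool_rot": TCP orientation; "ft_force": force on the tool from outside, world axes, zero at the start; "ft_torque": the same for the moment, N m; "finger_gap": finger opening in m.
Only numpy, scipy, OpenCV 4.12 (cv2) and the standard library are available. Lean on these libraries where they do the work, as an engineer would, in place of code of your own. Each camera call takes 0.05 s, during which the arm holds its last target.

## Working session

There is one attempt and no reset: what is moved stays moved. The work goes in short steps, Python scripts to look and compute and a tool call to move; the robot and the scene stay as the last step left them, time stands still between calls to the robot, and variables do not carry over. Pictures are saved under pics/ and viewed, and the job is handed in when it is done.

Besides the shell and the picture viewer there is one more tool, called after "Emit:" as name(argument=value, ...), one argument or row to a line, values as JSON. jog_arm: Moves the arm, as the interface text tells. Its arguments: {"type":"object","properties":{"targets":{"type":"array"},"grip_force":{"type":"number"}},"required":["targets"]}

```bash
mkdir -p pics; python3 - <<'E'
from cell import readout, imaging, manip
import cv2,numpy as np
s=readout.state();print({k:np.round(v,3).tolist() for k,v in s.items()})
for c in ["scene","side"]:
    im=imaging.get_image(c);cv2.imwrite(f"pics/{c}0.png",im[:,:,::-1])
    m=imaging.camera_model(c);print(c,{k:np.round(v,4).tolist() for k,v in m.items()})
    for n in ["dispenser","key_top","jam_pot","honey_pot_center","pudding_a_center","cradle_edge","chute_end","gate","kicker"]:
        try: print(n,[(np.round(d["at"]).tolist(),round(d["p"],2)) for d in imaging.spot_in(c,n)])
        except Exception as e: print(n,e)
E
```

```text
{'time_s': 0.0, 'q': [-70.624, 28.166, 89.352, -0.001, 62.549, -6.05], 'joint_velocities': [0.041, -0.056, -0.017, -0.064, 0.006, 0.024], 'joint_torque': [0.002, -61.264, -25.818, 0.069, 0.048, -0.0], 'tool_pos': [0.268, -0.564, 0.222], 'tool_rot': [[-0.0, 0.429, -0.903], [0.001, -0.903, -0.429], [-1.0, -0.001, -0.0]], 'ft_force': [0.04, -0.161, -0.538], 'ft_torque': [-0.017, 0.045, 0.002], 'finger_gap': 0.095}
scene {'camera_matrix': [[377.3089, 0.0, 317.3109], [0.0, 377.3089, 192.6798], [0.0, 0.0, 1.0]], 'R': [[-0.4377, 0.899, 0.0147], [0.7256, 0.3628, -0.5847], [-0.531, -0.2453, -0.8111]], 't': [0.1486, -0.3218, 1.1748]}
dispenser [([274.0, 207.0], 0.58)]
key_top [([256.0, 238.0], 0.95)]
jam_pot [([287.0, 181.0], 0.85), ([363.0, 214.0], 0.6)]
honey_pot_center [([252.0, 174.0], 0.92), ([272.0, 209.0], 0.35)]
pudding_a_center [([276.0, 205.0], 0.65), ([339.0, 238.0], 0.59)]
cradle_edge [([272.0, 204.0], 0.85)]
chute_end [([273.0, 208.0], 0.86), ([340.0, 240.0], 0.23)]
gate [([274.0, 204.0], 0.72)]
kicker [([300.0, 180.0], 0.4)]
side {'camera_matrix': [[492.2762, 0.0, 317.0327], [0.0, 492.2762, 198.9028], [0.0, 0.0, 1.0]], 'R': [[-0.9265, -0.3761, 0.0121], [-0.2333, 0.549, -0.8026], [0.2952, -0.7464, -0.5964]], 't': [0.5016, 0.1387, 0.8775]}
dispenser [([343.0, 191.0], 0.69)]
key_top [([285.0, 169.0], 0.62)]
jam_pot [([344.0, 161.0], 0.93), ([336.0, 265.0], 0.8), ([388.0, 273.0], 0.72), ([342.0, 193.0], 0.31)]
honey_pot_center []
pudding_a_center [([294.0, 238.0], 0.93)]
cradle_edge [([346.0, 192.0], 0.86)]
chute_end [([344.0, 191.0], 0.91)]
gate [([341.0, 191.0], 0.93)]
kicker []
```

```bash
python3 - <<'E'
import cv2
a=cv2.imread("pics/scene0.png");b=cv2.imread("pics/side0.png")
cv2.imwrite("pics/s1.png",cv2.resize(a[120:300,180:420],None,fx=3.3,fy=3.3,interpolation=cv2.INTER_CUBIC))
cv2.imwrite("pics/d1.png",cv2.resize(b[120:300,230:470],None,fx=3.3,fy=3.3,interpolation=cv2.INTER_CUBIC))
E
```

```text
(no output)
```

View pics/scene0.png

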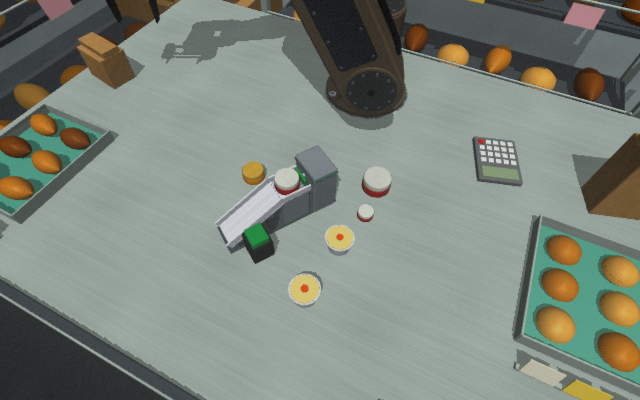

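View pics/s1.png

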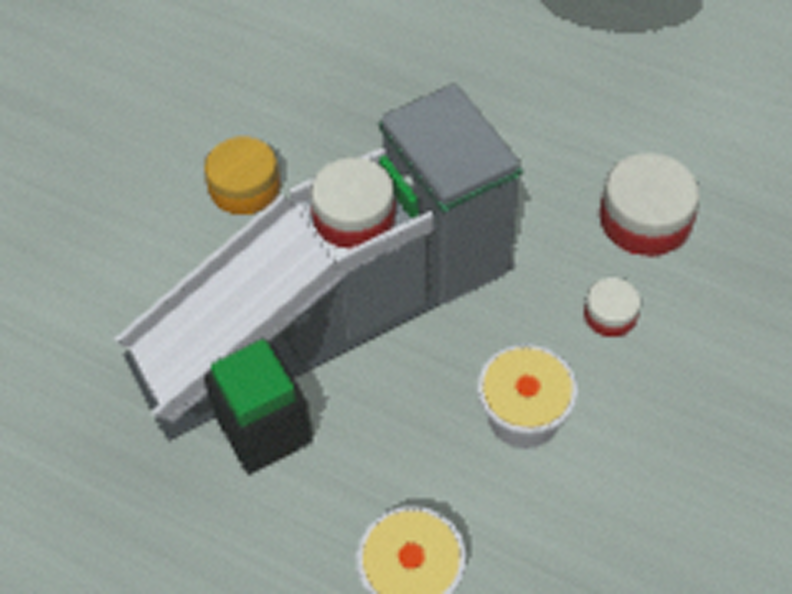

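View pics/d1.png

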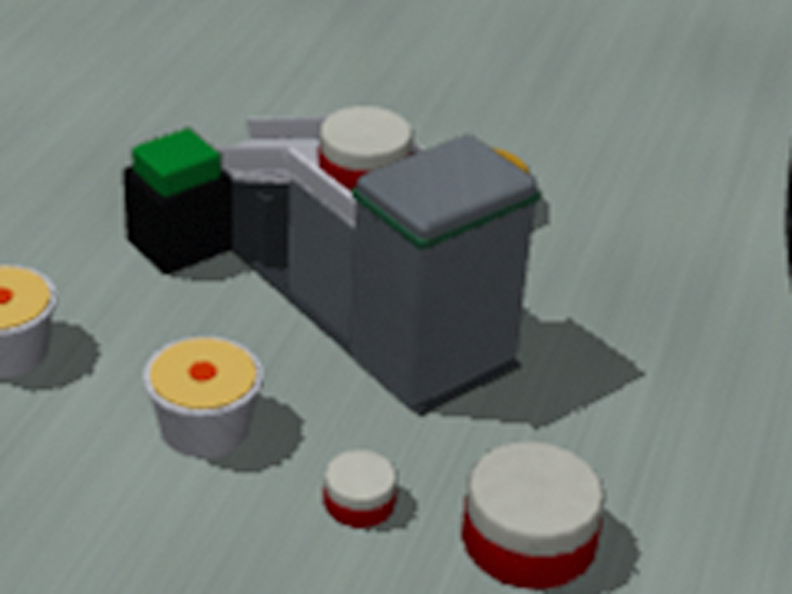

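The pots matching "jam pot" in the scene image are at (287,181), (377,181) large and (366,213) small. The one in the cradle at (287,181) is the middle-sized one, and the crop confirms it. Next I'll fit the dispenser pose from corner points in both views.

```bash
cat > h.py <<'E'
from cell import readout, imaging, manip
import cv2,numpy as np
from scipy.optimize import least_squares
def proj(c,X):
    m=imaging.camera_model(c);p=(np.array(X)@np.array(m["R"]).T+m["t"])@np.array(m["camera_matrix"]).T
    return p[:,:2]/p[:,2:]
def ray(c,uv,z):
    m=imaging.camera_model(c);R=np.array(m["R"]);o=-R.T@m["t"];d=R.T@np.linalg.inv(m["camera_matrix"])@[uv[0],uv[1],1]
    return o+d*(z-o[2])/d[2]
def W(p,X):
    X=np.array(X,float)/1000;c,s=np.cos(p[2]),np.sin(p[2])
    return np.c_[p[0]+c*X[:,0]-s*X[:,1],p[1]+s*X[:,0]+c*X[:,1],X[:,2]]
E
cat > fit.py <<'E'
from h import *
kt=[(40,41.5,75),(80,41.5,75),(80,85.5,75),(40,85.5,75)]
hs=[(-155,-42,132),(-93,-42,132),(-93,42,132),(-155,42,132)]
S=[(264,341),(209,374),(246,418),(293,378),(455,84),(380,125),(445,196),(520,170),(355,185),(120,340),(158,410)]
D=[(220,153),(188,128),(134,160),(165,180),(465+73,192),(465,136),(357,185),(425,243),(366,132)]
XS=kt+hs+[(-50,0,124),(115,-32,36),(115,32,36)]
XD=kt+hs+[(-50,0,124)]
S=np.array(S)/3.3+[180,120]-.35;D=np.array(D)/3.3+[230,120]-.35
f=lambda p:np.r_[(proj("scene",W(p,XS))-S).ravel(),(proj("side",W(p,XD))-D).ravel()]
best=min((least_squares(f,[.5,-.2,a],loss="soft_l1") for a in np.arange(0,6.3,.8)),key=lambda r:r.cost)
p=best.x;print(p,np.degrees(p[2]),best.cost)
r=f(p).reshape(-1,2);print(np.round(r,1).tolist())
np.save("p.npy",p)
if __name__=="__main__":
    for n,X in dict(key=(60,63.5,75),gate=(60,0,49),pot=(-50,0,108)).items(): print(n,W(p,[X]))
    for n,uv,z in [("honey",(252.5,171),.032),("pa",(339.5,237),.042),("pb",(304,288),.042),("big",(377,179),.04),("small",(366,211),.02)]:
        w=ray("scene",uv,z);c,s=np.cos(p[2]),np.sin(p[2]);d=w[:2]-p[:2];print(n,w.round(3),"disp",np.round([c*d[0]+s*d[1],-s*d[0]+c*d[1]],3))
    ims={c:imaging.get_image(c)[:,:,::-1].copy() for c in("scene","side")}
    out=[]
    for c,(x0,y0) in dict(scene=(180,120),side=(230,120)).items():
        im=cv2.resize(ims[c][y0:y0+180,x0:x0+240],None,fx=3.3,fy=3.3,interpolation=cv2.INTER_CUBIC)
        def pl(X,col):
            q=((proj(c,W(p,X))-[x0,y0]+.35)*3.3).astype(np.int32);cv2.polylines(im,[q],True,col,1)
        pl(kt,(0,0,255));pl(hs,(255,0,0));pl([(-20,-30,92),(-20,30,92),(115,30,20),(115,-30,20)],(0,255,255));
        pl([(-50+28*np.cos(a),28*np.sin(a),124) for a in np.arange(0,6.3,.2)],(255,0,255))
        pl([(-155,-42,0),(-93,-42,0),(-93,42,0),(-155,42,0)],(255,255,0))
        cv2.imwrite(f"pics/ov_{c}.png",im)
E
python3 fit.py
```

```text
[ 0.53767861 -0.02545186  5.71938926] 327.69686611488476 34.384519113210544
[[0.9, -1.7], [0.3, -3.2], [-1.6, -0.4], [1.7, 2.7], [0.7, -1.8], [-0.3, -3.6], [-0.3, 0.4], [1.4, -3.4], [-0.3, 1.0], [1.5, -1.4], [1.7, -0.9], [-0.2, 0.7], [-0.9, -0.2], [-2.4, -3.5], [-1.6, -0.7], [0.7, -3.6], [0.6, -1.5], [-1.8, -2.5], [-0.7, -3.8], [-0.9, -0.0]]
key [[ 0.62232688 -0.00384351  0.075     ]]
gate [[ 0.58839257 -0.05751578  0.049     ]]
pot [[0.49541698 0.00126807 0.108     ]]
honey [ 0.456 -0.123  0.032] disp [-0.017 -0.126]
pa [0.536 0.148 0.042] disp [-0.095  0.146]
pb [0.673 0.132 0.042] disp [0.03  0.205]
big [0.348 0.165 0.04 ] disp [-0.262  0.059]
small [0.433 0.172 0.02 ] disp [-0.194  0.111]
```

View pics/ov_scene.png

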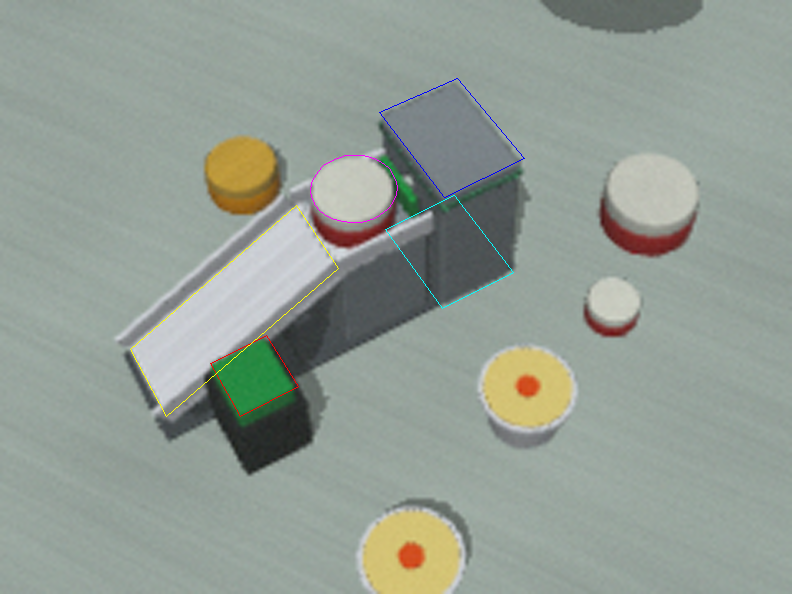

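View pics/ov_side.png

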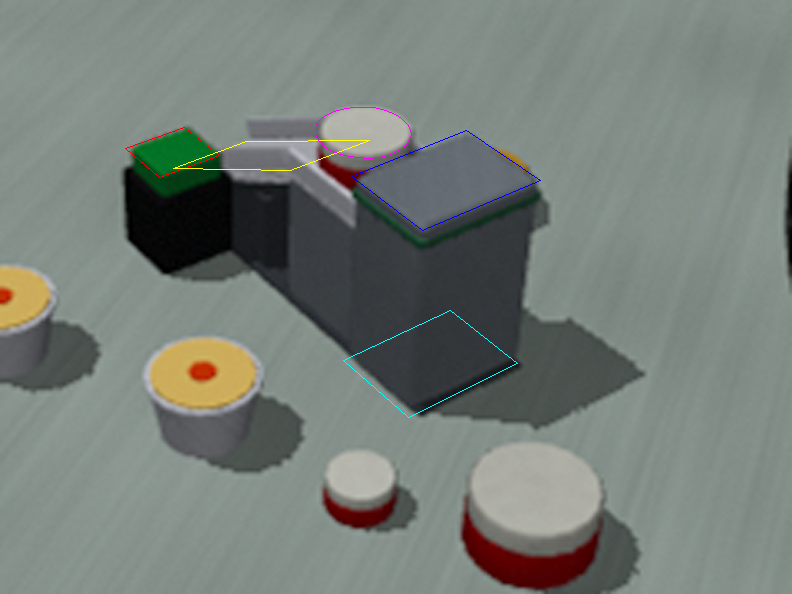

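The fit is good to about 3 mm. The plan is one finger on the key (y≈63.5) and the other at the gate (y≈0), so TCP at disp (60, 31.75), gap about 51.5 mm, tool y along dispenser y. Moving above it now.

Emit:
jog_arm(
  targets=[
    {"dx": 2.1,"dy": 3.3,"dz": 0,"turn": 0.13,"grip": 0.54},
    {"dx": 2.1,"dy": 3.3,"dz": 0,"turn": 0.13,"grip": 0.54},
    {"dx": 2.1,"dy": 3.3,"dz": 0,"turn": 0.13,"grip": 0.54},
    {"dx": 2.1,"dy": 3.3,"dz": 0,"turn": 0.13,"grip": 0.54},
    {"dx": 2.1,"dy": 3.3,"dz": 0,"turn": 0.13,"grip": 0.54},
    {"dx": 2.1,"dy": 3.3,"dz": 0,"turn": 0.13,"grip": 0.54},
    {"dx": 2.1,"dy": 3.3,"dz": 0,"turn": 0.13,"grip": 0.54},
    {"dx": 2.1,"dy": 3.3,"dz": 0,"turn": 0.13,"grip": 0.54},
  ],
)

```text
time_s: 2.1
tool_pos: [0.437, -0.2994, 0.2228]
tool_rot: [[0.0, 0.997, -0.083], [-0.0, -0.083, -0.997], [-1.0, 0.0, 0.0]]
ft_force: [0.4, 0.7, 0.2]
finger_gap: 0.0514
```

Emit:
jog_arm(
  targets=[
    {"dx": 2.1,"dy": 3.3,"dz": 0,"turn": 0.13,"grip": 0.54},
    {"dx": 2.1,"dy": 3.3,"dz": 0,"turn": 0.13,"grip": 0.54},
    {"dx": 2.1,"dy": 3.3,"dz": 0,"turn": 0.13,"grip": 0.54},
    {"dx": 2.1,"dy": 3.3,"dz": 0,"turn": 0.13,"grip": 0.54},
    {"dx": 2.1,"dy": 3.3,"dz": 0,"turn": 0.13,"grip": 0.54},
    {"dx": 2.1,"dy": 3.3,"dz": 0,"turn": 0.14,"grip": 0.54},
    {"dx": 2.1,"dy": 3.3,"dz": 0,"turn": 0.14,"grip": 0.54},
    {"dx": 0,"dy": 0,"dz": 0,"turn": 0.13,"grip": 0.54},
  ],
)

```text
time_s: 3.1
tool_pos: [0.5843, -0.0673, 0.2225]
tool_rot: [[0.0, 0.557, 0.831], [0.0, 0.831, -0.557], [-1.0, 0.0, 0.0]]
ft_force: [0.4, -0.2, -0.2]
finger_gap: 0.0513
```

```bash
python3 - <<'E'
from h import *
s=readout.state();print({k:np.round(s[k],4).tolist() for k in("time_s","tool_pos","tool_rot","finger_gap","q","ft_force")})
print(np.degrees(np.arctan2(s["tool_rot"][1][1],s["tool_rot"][0][1])))
p=np.load("p.npy")
kt=[(40,41.5,75),(80,41.5,75),(80,85.5,75),(40,85.5,75)]
for c in["wrist","scene","side"]:
    im=imaging.get_image(c)[:,:,::-1].copy();cv2.imwrite(f"pics/{c}2raw.png",im)
    if c=="wrist":
        for X in [kt,[(-20,-30,92),(-20,30,92),(115,30,20),(115,-30,20)]]:
            cv2.polylines(im,[proj(c,W(p,X)).astype(np.int32)],True,(0,0,255),1)
        np.set_printoptions(suppress=True);print(proj(c,W(p,kt)),imaging.camera_model(c))
    cv2.imwrite(f"pics/{c}2.png",im)
E
```

```text
{'time_s': 3.1, 'tool_pos': [0.5843, -0.0673, 0.2225], 'tool_rot': [[0.0003, 0.5569, 0.8306], [0.0003, 0.8306, -0.5569], [-1.0, 0.0004, 0.0001]], 'finger_gap': 0.0513, 'q': [-13.0158, 25.1255, 94.6648, 0.0233, 60.1939, -69.1854], 'ft_force': [0.3502, -0.2401, -0.2436]}
56.158113426774705
[[373.0498931  165.8246139 ]
 [372.27977545 205.52518935]
 [416.21673637 204.61907832]
 [418.3325451  164.86319078]] {'camera_matrix': array([[319.79198994,   0.        , 318.46092494],
       [  0.        , 319.79198994, 198.29986158],
       [  0.        ,   0.        ,   1.        ]]), 'R': array([[ 0.55229582,  0.83364818,  0.00017182],
       [ 0.8096651 , -0.53645598,  0.23802818],
       [ 0.19852393, -0.13132285, -0.97125823]]), 't': array([-0.26498398, -0.53642258,  0.26458378])}
```

View pics/wrist2.png

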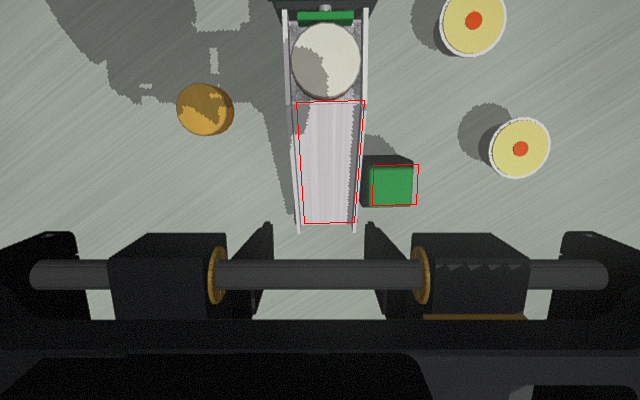

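View pics/scene2.png

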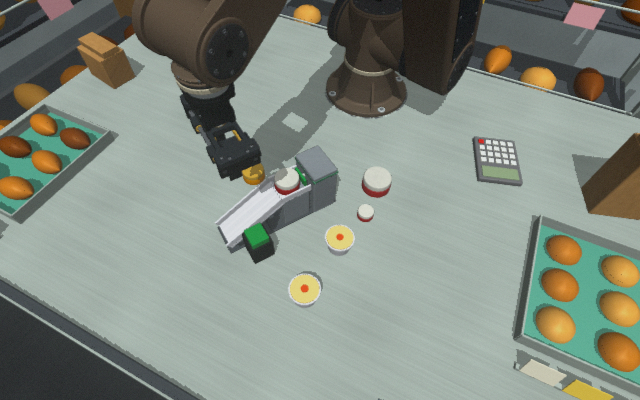

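```bash
python3 - <<'E'
import cv2
a=cv2.imread("pics/wrist2raw.png")
cv2.imwrite("pics/w2c.png",cv2.resize(a[80:240,270:430],None,fx=3.7,fy=3.7,interpolation=cv2.INTER_CUBIC))
E
```

```text
(no output)
```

View pics/w2c.png

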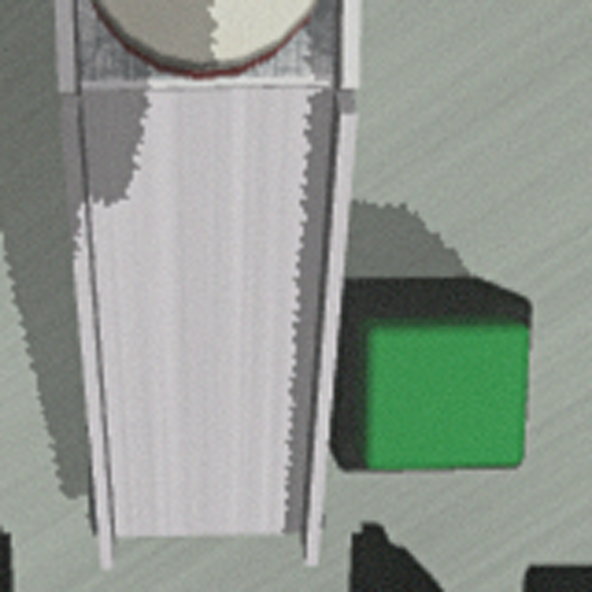

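```bash
python3 - <<'E'
from h import *
p0=np.load("p.npy")
X=[(40,41.5,75),(80,41.5,75),(80,85.5,75),(40,85.5,75),(-20,-30,92),(-20,30,92),(115,-30,20),(115,30,20)]
U=np.array([(370,325),(366,468),(522,468),(528,325),(80,86),(335,86),(113,535),(305,533)])/3.7+[270,80]-.35
f=lambda p:(proj("wrist",W(p,X))-U).ravel()
r=least_squares(f,p0);p=r.x;print(p,np.degrees(p[2]),p-p0);print(f(p).reshape(-1,2).round(1).tolist())
# combined with scene/side
XS=[(40,41.5,75),(80,41.5,75),(80,85.5,75),(40,85.5,75),(-50,0,124),(-155,42,0)]
S=np.array([(264,341),(209,374),(246,418),(293,378),(355,188),(514,269)])/3.3+[180,120]-.35
XD=XS[:5]+[(-155,42,0),(-155,-42,0)]
D=np.array([(220,153),(188,128),(134,160),(165,180),(366,132),(420,412),(518,366)])/3.3+[230,120]-.35
g=lambda p:np.r_[f(p),(proj("scene",W(p,XS))-S).ravel(),(proj("side",W(p,XD))-D).ravel()]
r=least_squares(g,p0,loss="soft_l1");q=r.x;print(q,np.degrees(q[2]),q-p0);print(g(q).reshape(-1,2).round(1).tolist())
s=readout.state();t=np.array(s["tool_pos"])
for z in(p,q):
    w=W(z,[(60,31.75,0)])[0];print((w-t)[:2]*100,"cm; turn",z[2]+np.pi/2-2*np.pi-np.arctan2(s["tool_rot"][1][1],s["tool_rot"][0][1]))
np.save("pq.npy",np.array([p,q]))
E
```

```text
[ 0.53670053 -0.02992859  5.69959992] 326.5630204253946 [-0.00097808 -0.00447673 -0.01978934]
[[-1.0, -0.1], [-0.8, 0.9], [0.9, 0.2], [1.5, -0.8], [0.4, 0.7], [-0.2, -0.4], [0.4, -0.3], [-1.4, -0.5]]
[ 0.53662689 -0.02956046  5.70525944] 326.88728699293097 [-0.00105172 -0.0041086  -0.01412982]
[[-0.5, -0.6], [-0.1, 0.4], [1.7, -0.5], [2.0, -1.5], [0.6, 0.6], [-0.0, -0.9], [1.2, -0.4], [-0.6, -0.8], [-0.9, -2.8], [-1.5, -4.6], [-3.8, -1.8], [-0.4, 1.6], [-1.6, -0.7], [-1.1, 0.8], [1.2, -0.4], [0.6, -1.3], [-0.9, -4.8], [-0.3, -2.0], [0.1, -0.8], [-3.4, 0.7], [0.3, -1.3]]
[2.08928234 3.2816897 ] cm; turn 0.015991856457956755
[2.08552646 3.35675167] cm; turn 0.02165137571560749
```

Emit:
jog_arm(
  targets=[
    {"dx": 2.1,"dy": 3.3,"dz": 0,"turn": 0.018,"grip": 0.54},
    {"dx": 0,"dy": 0,"dz": -3,"turn": 0,"grip": 0.54},
    {"dx": 0,"dy": 0,"dz": -3,"turn": 0,"grip": 0.54},
    {"dx": 0,"dy": 0,"dz": -3,"turn": 0,"grip": 0.54},
    {"dx": 0,"dy": 0,"dz": -2.5,"turn": 0,"grip": 0.54},
    {"dx": 0,"dy": 0,"dz": -1.5,"turn": 0,"grip": 0.54},
    {"dx": 0,"dy": 0,"dz": 0,"turn": 0,"grip": 0.54},
  ],
)

```text
time_s: 4.12
tool_pos: [0.6041, -0.0368, 0.0921]
tool_rot: [[-0.001, 0.549, 0.836], [0.0, 0.836, -0.549], [-1.0, -0.0, -0.001]]
ft_force: [-0.4, 0.0, 0.1]
finger_gap: 0.0515
```

```bash
python3 - <<'E'
from h import *
s=readout.state();t=np.array(s["tool_pos"]);print(t,s["ft_force"],s["finger_gap"])
for p in np.load("pq.npy"):
    d=t[:2]-p[:2];c,n=np.cos(p[2]),np.sin(p[2]);print("TCP disp",c*d[0]+n*d[1],-n*d[0]+c*d[1])
w=imaging.get_image("wrist")[:,:,::-1];cv2.imwrite("pics/w3.png",w)
a=imaging.get_image("scene")[:,:,::-1];b=imaging.get_image("side")[:,:,::-1]
o=[cv2.resize(i,None,fx=3.3,fy=3.3,interpolation=cv2.INTER_CUBIC) for i in(a[150:290,190:310],b[110:250,250:370])]
cv2.imwrite("pics/sd3.png",np.hstack(o))
E
```

```text
[ 0.60407905 -0.03676994  0.09210265] [-0.39807282  0.03073812  0.05977487] 0.05148168836994093
TCP disp 0.05999657682496691 0.03141782156169745
TCP disp 0.06043621051561092 0.030809647064298704
```

View pics/w3.png

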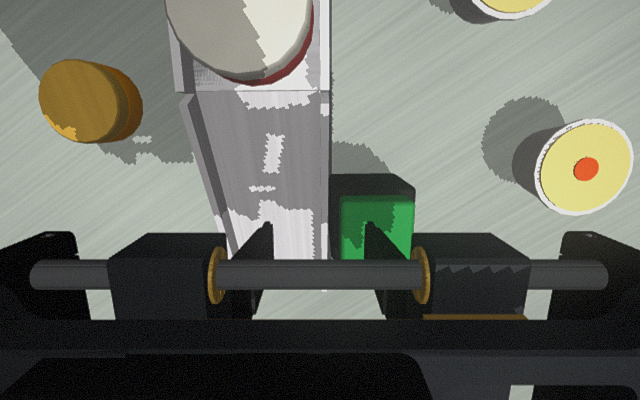

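View pics/sd3.png

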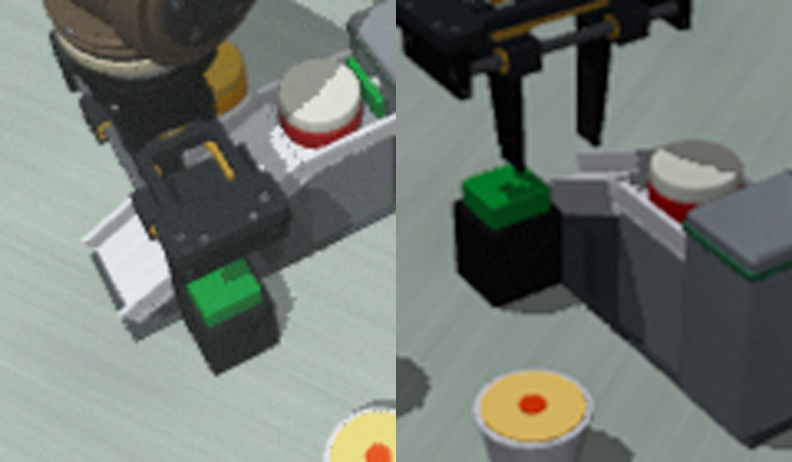

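```bash
python3 - <<'E'
from h import *
s=readout.state();t=np.array(s["tool_pos"]);R=np.array(s["tool_rot"]);g=s["finger_gap"]/2
for n,y in dict(gate_in=-g,gate_out=-g-.012,key_in=g,key_out=g+.012).items():
    P=[t+R@[.008,y,z] for z in(-.01,.01)];print(n,proj("wrist",P).round().tolist(),proj("side",P).round().tolist())
p=np.load("pq.npy")[0];print(proj("wrist",W(p,[(60,-30,49),(60,30,49),(115,-30,20),(115,30,20)])).round())
im=cv2.imread("pics/w3.png");cv2.imwrite("pics/w3c.png",cv2.resize(im[170:300,200:440],None,fx=3.3,fy=3.3,interpolation=cv2.INTER_CUBIC))
E
```

```text
gate_in [[274.0, 224.0], [275.0, 257.0]] [[309.0, 154.0], [304.0, 150.0]]
gate_out [[252.0, 224.0], [254.0, 257.0]] [[314.0, 152.0], [308.0, 148.0]]
key_in [[365.0, 224.0], [364.0, 257.0]] [[288.0, 161.0], [283.0, 157.0]]
key_out [[387.0, 224.0], [385.0, 257.0]] [[283.0, 163.0], [278.0, 159.0]]
[[228. 220.]
 [316. 220.]
 [242. 274.]
 [317. 274.]]
```

View pics/w3c.png

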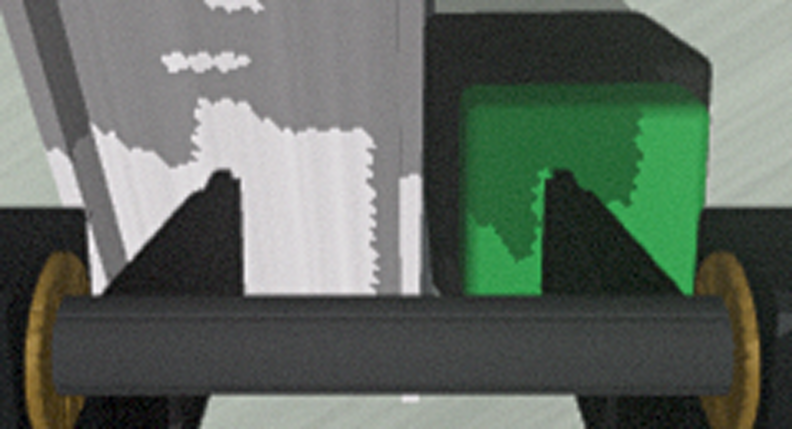

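Projections and picture agree: the gate fingertip is in the chute and the key fingertip is over the key. Pressing now.

Emit:
jog_arm(
  targets=[
    {"dx": 0,"dy": 0,"dz": -0.8,"turn": 0,"grip": 0.54},
    {"dx": 0,"dy": 0,"dz": -0.3,"turn": 0,"grip": 0.54},
    {"dx": 0,"dy": 0,"dz": -0.3,"turn": 0,"grip": 0.54},
    {"dx": 0,"dy": 0,"dz": -0.25,"turn": 0,"grip": 0.54},
    {"dx": 0,"dy": 0,"dz": -0.25,"turn": 0,"grip": 0.54},
    {"dx": 0,"dy": 0,"dz": -0.25,"turn": 0,"grip": 0.54},
    {"dx": 0,"dy": 0,"dz": 0,"turn": 0,"grip": 0.54},
    {"dx": 0,"dy": 0,"dz": 0,"turn": 0,"grip": 0.54},
  ],
)

```text
time_s: 5.28
tool_pos: [0.6046, -0.0365, 0.0716]
tool_rot: [[0.001, 0.548, 0.837], [-0.0, 0.837, -0.548], [-1.0, 0.0, 0.001]]
ft_force: [-1.0, -0.3, 6.3]
finger_gap: 0.0513
```

```bash
cat > look.py <<'E'
import sys
from h import *
s=readout.state();print(s["time_s"],s["tool_pos"],s["ft_force"],s["finger_gap"])
w=imaging.get_image("wrist")[:,:,::-1]
a=imaging.get_image("scene")[:,:,::-1];b=imaging.get_image("side")[:,:,::-1]
o=[cv2.resize(i,(396,396),interpolation=cv2.INTER_CUBIC) for i in(w[0:300,150:450],b[110:250,250:390])]
cv2.imwrite(f"pics/{sys.argv[1]}.png",np.hstack(o))
cv2.imwrite(f"pics/{sys.argv[1]}s.png",cv2.resize(a[120:300,180:420],None,fx=3.3,fy=3.3))
E
python3 look.py l4
```

```text
5.275 [ 0.60455193 -0.0365033   0.0716288 ] [-1.026966   -0.2928819   6.30089676] 0.05126704133251804
```

View pics/l4.png

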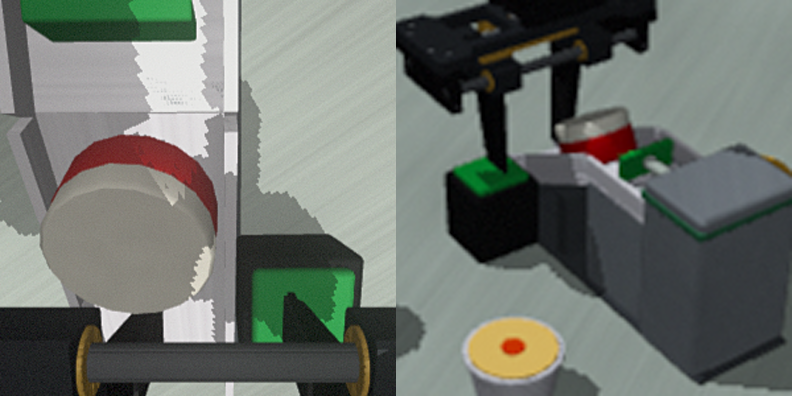

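View pics/l4s.png

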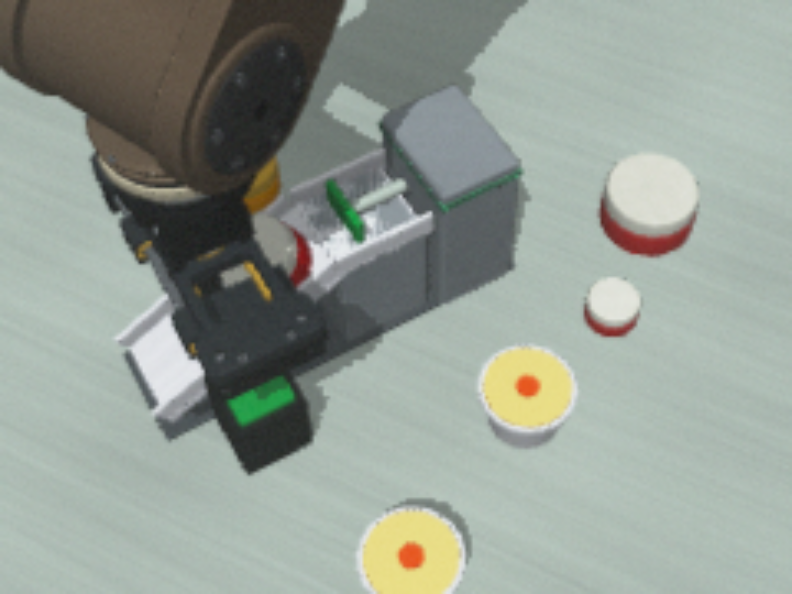

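The pot popped out and rests on the chute against the gate finger. I'll hold for over half a second and check that it is still.

Emit:
jog_arm(
  targets=[
    {"dx": 0,"dy": 0,"dz": 0,"turn": 0,"grip": 0.54},
    {"dx": 0,"dy": 0,"dz": 0,"turn": 0,"grip": 0.54},
    {"dx": 0,"dy": 0,"dz": 0,"turn": 0,"grip": 0.54},
    {"dx": 0,"dy": 0,"dz": 0,"turn": 0,"grip": 0.54},
    {"dx": 0,"dy": 0,"dz": 0,"turn": 0,"grip": 0.54},
    {"dx": 0,"dy": 0,"dz": 0,"turn": 0,"grip": 0.54},
  ],
)

```text
time_s: 6.18
tool_pos: [0.6045, -0.0365, 0.0716]
tool_rot: [[0.001, 0.548, 0.837], [-0.0, 0.837, -0.548], [-1.0, 0.0, 0.001]]
ft_force: [-1.5, -0.6, 6.6]
finger_gap: 0.0509
```

```bash
python3 look.py l5; python3 - <<'E'
from h import *
a=cv2.imread("pics/l4.png").astype(int);b=cv2.imread("pics/l5.png").astype(int)
d=cv2.GaussianBlur(abs(a-b).max(2).astype(np.uint8),(5,5),0);print("diff max/mean",d.max(),d.mean())
p=np.load("pq.npy")[0]
for c in("wrist","side"):
    imaging.get_image(c);print(c,[(np.round(x["at"]).tolist(),round(x["p"],2)) for x in imaging.spot_in(c,"jam_pot")])
    for x in(12,20,28): print(x,proj(c,W(p,[(x,0,49+(60-x)*.532+14)])).round().tolist())
E
```

```text
6.175 [ 0.60453709 -0.03652446  0.07164096] [-1.50283531 -0.56627144  6.64386845] 0.050878004828782124
diff max/mean 29 2.6022535965717783
wrist [([251.0, 168.0], 0.68)]
12 [[250.0, 161.0]]
20 [[253.0, 176.0]]
28 [[255.0, 191.0]]
side [([326.0, 157.0], 0.96), ([390.0, 276.0], 0.59), ([336.0, 267.0], 0.56)]
12 [[322.0, 160.0]]
20 [[320.0, 160.0]]
28 [[317.0, 160.0]]
```

View pics/l5.png

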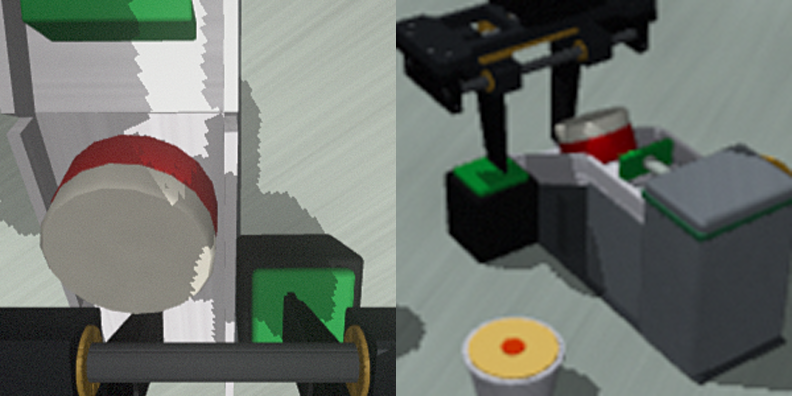

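```bash
python3 -c "
from cell import manip
print(manip.finish_job())"
```

```text
the job is handed in; nothing more can be done
None
```

I handed in the job at about 6.3 s with the jam pot resting on the chute against the gate finger and the other finger holding the green key down. I fitted the dispenser pose from the scene, side and wrist images, set one fingertip over the key and the other at the gate, and pressed straight down.

**Last checks:**
- **Pot:** pictures about 0.9 s apart showed no visible movement. Its centre is at about x = 16 mm by the wrist camera, or a few mm further back by the side camera. It sits tilted with the chute, between the rails.
- **Key:** the fingertip was at about 63.6 mm and the wrist force about 6.6 N upwards, so the key is practically fully down.
- **Bystanders:** the pudding cups look unmoved in the scene picture. The honey pot was mostly hidden by the arm; nothing came near it.

**Not settled:**
- **Finger-to-pot contact:** the small horizontal wrist force did not point down the chute as a pot leaning on the finger should push. Sensor drift and side load from the key are of similar size. The contact is inferred from the pot standing still on a slippery slope.
- **Camera fit:** some key-corner points in the scene and side views disagreed with the fit by 3–5 px (hand-picked points). I relied on the wrist-camera fit instead.

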